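Feed a reject film roll through the lever-lid bin

TASK

Throw away the roll of film waiting on the chute of the grey lever-lid bin: press the bin's lever right down with the fingertips so that the lid swings fully open, and keep it down until the roll has rolled into the bin. Then ease the lever slowly back up so that the lid comes down without slamming and ends fully shut, and take the hand away. Work the bin by its lever only: do not touch the lid or the roll, grasp nothing, and leave the two weights and the roll of tape where they stand.

Things in the scene. Friction and masses are not known exactly. Their poses are not given: they have to be found in the camera images.
- bin: Grey metal bin fixed to the worktop. Origin on the worktop, z up, x away from the lever (lever at -x, robot side), y to the chute. Box x -70..70, y -102..52 mm, 130 high, floor 5 thick. Chute on +y slopes down into it, 111 mm high at its outer end (y 133), 90 at the box. Linkage cover x -100..-70, y -55..-5, 122 high. Lid hinged along y = -100 at height 132.
- lever_pad (a point): Middle of the upper face of the lever's black rubber pad (40 mm along bin x, 44 along y), at x -193, y -30 mm in the bin's frame; about 67 mm above the worktop at rest, 34 when right down. It moves almost straight up and down, tilting 0.15 rad either way. The lid's weight returns it: pressing takes 3 to 8 N, then a firm stop. Free for 60 mm all round, but for its lever arm.
- lever (a joint): Lever angle in rad: 0 at rest (lid shut), 0.30 pressed right down. The lid turns 3 times as far as the lever.
- lid (a joint): Lid angle in rad: 0 shut, 0.90 fully open, 3 times the lever's. It stays open only while the lever is held down and falls shut hard if the lever is let go. Letting the pad rise at 30 mm/s or less (at its fastest moment) brings the lid down gently; above about 55 mm/s it slams.
- lid_edge (a point): The aluminium lid: a 146 x 155 mm plate with a flap 38 mm deep on its free edge, which holds the roll back on the chute. This point is the middle of its free edge, on top. Open, that edge stands about 0.25 m above the worktop, over the box. Not to be touched.
- roll_center (a point): Centre of the roll of film: pale grey cylinder, 55 mm diameter, 120 mm long, 0.12 kg, lying on the chute (axis along the bin's x) against the lid's flap, centre 127 mm above the worktop. Once the lid is about half open it rolls into the box by itself within about a second and lies on its floor, centre about 33 mm above the worktop.
- roll: The same roll of film as a body; its origin lies on its surface and turns with it. Not to be touched.
- small_weight: Knobbed brass-coloured calibration weight, 33 mm wide, 50 mm high, loose on the worktop beside the lever; origin at the middle of its underside. Leave it.
- large_weight: Knobbed silver-coloured calibration weight, 43 mm wide, 60 mm high, loose on the worktop beside the lever; origin at the middle of its underside. Leave it.
- tape: Tan roll of packing tape lying flat, 96 mm wide, 48 mm high, loose on the worktop left of the bin; origin at the middle of its underside. Leave it.

How it is judged (in metres and radians):
On the way:
1. the lever is pressed down with the lid fully open (over 0.8 of 0.9 rad) while the roll lies inside the bin (value of joint lid above 0.8 rad and z of roll_center in the frame of bin below 0.05 m and y of roll_center in the frame of bin between -0.1 and 0.03 m and x of roll_center in the frame of bin between -0.07 and 0.07 m), for 0.2 s.
At the end, for the whole second after the job is handed in: The lid is shut (within 0.04 rad) and the roll of film lies at rest inside the bin (centre under 50 mm above the worktop, within the box's walls) (value of joint lid below 0.04 rad and linear speed of roll below 0.05 m/s and z of roll_center in the frame of bin below 0.05 m and y of roll_center in the frame of bin between -0.1 and 0.03 m and x of roll_center in the frame of bin between -0.07 and 0.07 m); the robot touches nothing.
It fails at once if the lid slams: closing faster than 1.5 rad/s in the lower part of its swing (below 0.6 rad) (value of joint lid below 0.6 rad and velocity of joint lid below -1.5 rad/s).
It fails at once if the robot touches the lid (contact force between any of the fingers, the arm and lid above 0.5 N).
It fails at once if the robot touches the roll of film (contact force between any of the fingers, the arm and roll above 0.5 N).
It fails at once if a weight or the tape is moved by more than 15 mm (distance of any of small_weight, large_weight, tape from where it was at the start of the episode above 0.015 m).
It also fails if it takes over 42 s, if anything falls off the work surface, if the arm or the gripper's body presses on something with over 40 N, if the wrist force passes 120 N, or if a joint passes its speed limit or range.

ROBOT

A 6-joint arm with a two-finger parallel gripper is mounted at the origin on a cart in front of the work surface, level with it; the furniture and walls round the work are solid. World frame = base frame: x ahead of the robot, y to its left, z up, the work surface at z = 0. Lengths are in mm, angles in rad, forces in N, time in s.
With the tool pointing down it reaches from about 300 to 850 mm from the base axis. Payload 4.2 kg.
Tool frame: the origin (TCP) lies at the very end of the fingers, on their centre line; the grasp point (between the pads) lies 19 mm behind it; z points along the fingers, y is the line along which they close (so a half turn about z gives the same grasp; the last joint's range is limited). The gripper opens to 91 mm and grips with 3 to 60 N. Pads are 32 mm wide; open, the fingers measure 118 mm over their backs; the gripper's body (76 mm by 178 mm) begins 60 mm behind the grasp point.
Start: joints at [1.317, 0.32, 1.565, -0, 1.257, -0.02], TCP at [133.215, 559.375, 185.176] pointing down, gripper open.
Joint ranges: [-3.11, 3.11], [-0.84, 2.01], [0.21, 2.61], [-1.34, 4.49], [0.05, 2.63], [-2.56, 2.56]. Speed limits (rad/s): [2.57, 2.57, 3.14, 3.14, 3.14, 3.14].

INTERFACE

Orientations are given as a unit quaternion [w, x, y, z].
In Python, from rig import move_to, move_straight, movej, set_gripper, hold, solve_ik, sense, read_camera, PlanningError, sign_off, cut_out gives the robot as it stands. Calls block until the motion is done:
- move_to(position, orientation): joint-space move of the TCP to a pose.
- move_straight(position, orientation=None, feed=150, threshold=None): straight line of the TCP; orientation=None keeps the orientation; feed is the mean speed in mm/s. With threshold (N) it stops when the force on the tool has changed by that much, and returns True; else False.
- movej(angles): joint-space move.
- set_gripper(opening, grip_force=None): finger opening in mm; grip_force is the grip in N (None keeps the last); returns when the fingers have stopped.
- hold(seconds).
- solve_ik(position, orientation): joint angles nearest the present ones, or None.
- sense(): the state.
- read_camera(name): name is "side" or "top" or "wrist"; returns a dict with "color" (480x640x3 uint8, blue, green, red), "fx", "fy", "cx", "cy" (pixels), "k1" (the pictures are not rectified: a ray, as slopes to the right and down, at radius r is drawn at 1 + k1 r^2 times it, then the intrinsics apply), "cam_to_world" (4x4, takes a point from camera to world coordinates); the wrist camera has in their place "hand_eye" (4x4, takes a point from camera to tool coordinates, whose origin is the TCP and whose axes are the flange's). Camera axes: x right, y down, z forward; pixel columns grow to the right and rows downward; lengths in mm; the calibration is good to about 2 mm. A picture is of the moment at which its call begins: read the wrist's pose just before it. There is no depth.
A pose or a line that the arm cannot do raises PlanningError and nothing moves.
- sign_off(): hands the job in; it is judged then, once.
Trained networks look in a picture, given as the dict that the camera call returned (one of the last four; its "shot" number tells which), for a name from the list of things; names that differ only in an ending like _2 or _b are one class to them, and where a whole thing is asked for, a point or a joint stands for the part that bears it (a point fixed in the world has none). Each returns a list of dicts, best first, with "score" (0 to 1); they miss things now and then, are a little off and sometimes report something else, mostly with a low value. They report only what shows in the picture. A call takes as long as a camera call.
- cut_out(picture, target): "region" (480x640 bool, what is visible of it) and "bbox" ([left, top, width, height] in pixels, round what is visible of it).
The state is a dict: "time_s": time; "joint_pos": joint angles; "joint_velocities": joint speeds; "joint_efforts": joint torques, N m; "tool_pos": TCP position; "eef_rot": TCP orientation; "wrist_force": force on the tool from outside, world axes, zero at the start; "torque": the same for the moment, N m; "finger_gap": finger opening in mm; "grip_force": force on a finger pad.
Only numpy, scipy, OpenCV 4.12 (cv2) and the standard library are available. Lean on these libraries where they do the work, as an engineer would, in place of code of your own. Each camera call takes 0.05 s, during which the arm holds its last target. There are 200 camera calls.

## Working session

There is one attempt and no reset: what is moved stays moved. The work goes in short steps, each a Python script; the robot and the scene stay as the last script left them, time stands still between calls to the robot, and variables do not carry over. Pictures are saved under pics/ and viewed, at most 10 in all, crops included, and the job is handed in when it is done.

```bash
mkdir -p pics
python3 - <<'E'
from rig import *
import cv2,numpy as np
ims=[]
for n in ("top","side"):
    p=read_camera(n); im=p["color"].copy()
    print(n,p["fx"],p["cx"],p["cy"],p["k1"],np.round(p["cam_to_world"],3).tolist())
    for t,c in (("lever_pad",(0,0,255)),("bin",(0,255,0)),("roll",(255,0,0)),("small_weight",(0,255,255)),("large_weight",(255,255,0)),("lid",(255,0,255))):
        for r in cut_out(p,t)[:1]:
            m=r["region"]; v,u=np.nonzero(m); print(t,round(r["score"],2),r["bbox"],u.mean().round(1),v.mean().round(1))
            cs,_=cv2.findContours(m.astype(np.uint8),0,2); cv2.drawContours(im,cs,-1,c,1)
    cv2.imwrite(f"pics/{n}1.png",im)
print(sense())
E
```

```text
top 546.940499233843 320.3392112168933 243.6799015827002 -0.06703593597884315 [[0.017, -0.992, 0.127, 462.723], [-1.0, -0.018, -0.007, -146.629], [0.009, -0.126, -0.992, 1078.066], [0.0, 0.0, 0.0, 1.0]]
lever_pad 0.62 [363.4, 260.7, 26.6, 65.3] 372.4 300.5
bin 0.93 [264.9, 155.7, 144.8, 171.8] 350.4 216.1
roll 0.94 [285.0, 176.7, 35.0, 67.8] 299.6 209.3
small_weight 0.69 [403.2, 267.1, 18.9, 13.6] 409.8 271.5
large_weight 0.96 [300.0, 292.6, 20.1, 23.4] 309.2 302.4
lid 0.89 [309.8, 156.5, 97.2, 94.2] 358.4 201.1
side 439.53814167739716 325.6755057672365 241.29807269839472 -0.09914256028885834 [[0.185, -0.735, 0.653, 32.751], [-0.983, -0.145, 0.115, -249.228], [0.01, -0.663, -0.749, 750.857], [0.0, 0.0, 0.0, 1.0]]
lever_pad 0.72 [353.4, 281.8, 26.7, 44.6] 367.5 310.5
bin 0.74 [282.6, 191.4, 128.5, 135.7] 357.4 242.4
roll 0.66 [294.6, 189.9, 32.0, 51.6] 312.2 214.2
small_weight 0.64 [398.8, 290.6, 20.0, 20.6] 408.3 302.5
large_weight 0.97 [296.1, 296.2, 20.3, 31.2] 305.7 313.0
lid 0.97 [322.7, 186.6, 86.1, 65.5] 365.0 217.0
{'time_s': 0.7, 'joint_pos': array([ 1.31696100e+00,  3.19553661e-01,  1.56448830e+00, -1.40052407e-05,
        1.25740743e+00, -1.99962825e-02]), 'joint_velocities': array([-0.00243844,  0.00013958, -0.00084026, -0.00064375,  0.00251404,
        0.00047642]), 'joint_efforts': array([ 5.85052585e-04, -4.12237859e+01, -2.32186371e+01,  7.29615195e-02,
        3.79068847e-02, -2.16111664e-05]), 'tool_pos': array([133.24226667, 559.36939142, 185.20713477]), 'eef_rot': array([1.63764146e-05, 1.16651178e-01, 9.93172944e-01, 7.00531951e-05]), 'wrist_force': array([-0.16949613,  0.49344025, -0.31729427]), 'torque': array([-0.02648572,  0.0338078 , -0.02783518]), 'grip_force': 0.0, 'finger_gap': 91.4224482928705}
```

Run:
```python
import cv2,numpy as np
a=cv2.imread("pics/top1.png")[130:350,240:460];b=cv2.imread("pics/side1.png")[160:380,240:460]
cv2.imwrite("pics/c1.png",np.hstack([cv2.resize(x,(400,400),interpolation=2) for x in(a,b)]))
```

```text
(no output)
```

View pics/c1.png

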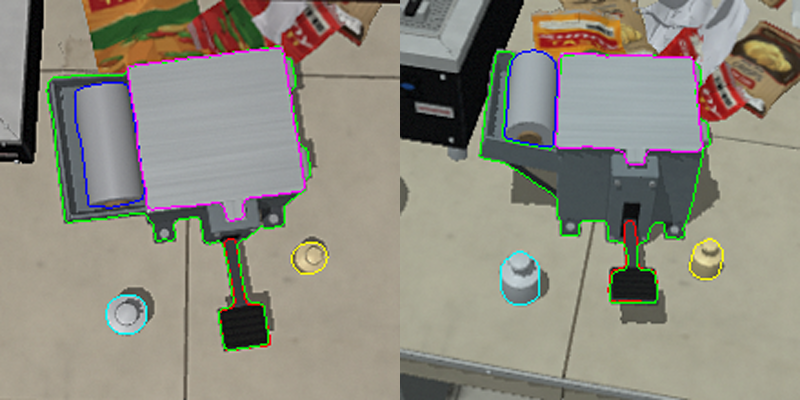

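The masks sit well on the picture. The pad is at about (374, 310) in the top view and (368, 317) in the side view, with the weights either side of the lever. Next I measure the pad, the yaw and the weights.

```bash
cat > h.py <<'E'
from rig import *
import cv2,numpy as np
def ray(p,uv,T=None):
    T=p["cam_to_world"] if T is None else T
    K=np.array([[p["fx"],0,p["cx"]],[0,p["fy"],p["cy"]],[0,0,1.]])
    d=cv2.undistortPoints(np.array(uv,float).reshape(-1,1,2),K,np.array([p["k1"],0,0,0,0.]))[:,0]
    d=np.c_[d,np.ones(len(d))]@T[:3,:3].T
    return T[:3,3],d
def at(p,uv,z,T=None):
    o,d=ray(p,uv,T); return o+d*((z-o[2])/d[:,2])[:,None]
def pad(p):
    m=cut_out(p,"lever_pad")[0]["region"].astype(np.uint8)
    m=cv2.morphologyEx(m,cv2.MORPH_OPEN,np.ones((11,11),np.uint8))
    return cv2.minAreaRect(cv2.findNonZero(m))
def tri(rs):
    A=0;b=0
    for o,d in rs:
        d=d[0]/np.linalg.norm(d[0]);P=np.eye(3)-np.outer(d,d);A=A+P;b=b+P@o
    return np.linalg.solve(A,b)
E
python3 - <<'E'
from h import *
t=read_camera("top");s=read_camera("side")
pt,ps=pad(t),pad(s);print(pt,ps)
print("pad top@67",at(t,[pt[0]],67),"side@64",at(s,[ps[0]],64),"tri",tri([ray(t,[pt[0]]),ray(s,[ps[0]])]))
for p in(t,s):
    m=cut_out(p,"lid")[0]["region"].astype(np.uint8);m=cv2.morphologyEx(m,cv2.MORPH_OPEN,np.ones((21,21),np.uint8))
    v,u=np.nonzero(m);w=at(p,np.c_[u,v],133)
    r=cv2.minAreaRect(w[:,:2].astype(np.float32));print("lid",r)
    for n,z in(("small_weight",25),("large_weight",30),("tape",24)):
        for r in cut_out(p,n)[:1]:
            v,u=np.nonzero(r["region"]);print(n,r["score"],at(p,[[u.mean(),v.mean()]],z))
E
```

```text
Traceback (most recent call last):
  File "h.py", line 12, in pad
    m=cut_out(p,"lever_pad")[0]["region"].astype(np.uint8)
      ~~~~~~~~~~~~~~~~~~~~~~^^^
IndexError: list index out of range
```

```bash
python3 - <<'E'
s=open('h.py').read()
s=s.replace('def pad(p):','''def cut(name,target):
    for _ in range(6):
        p=read_camera(name); r=cut_out(p,target)
        if r and r[0]["score"]>.4: return p,r[0]["region"].astype(np.uint8)
    raise SystemExit("not found "+target)
def pad(n):''').replace('''    m=cut_out(p,"lever_pad")[0]["region"].astype(np.uint8)
''','    p,m=cut(n,"lever_pad")\n').replace("return cv2.minAreaRect(cv2.findNonZero(m))","return p,cv2.minAreaRect(cv2.findNonZero(m))")
open('h.py','w').write(s)
E
python3 - <<'E'
from h import *
(t,pt),(s,ps)=pad("top"),pad("side");print(pt,ps)
print("pad top@67",at(t,[pt[0]],67),"side@64",at(s,[ps[0]],64),"tri",tri([ray(t,[pt[0]]),ray(s,[ps[0]])]))
for c in("top","side"):
    p,m=cut(c,"lid");m=cv2.morphologyEx(m,cv2.MORPH_OPEN,np.ones((21,21),np.uint8))
    v,u=np.nonzero(m);w=at(p,np.c_[u,v],133)
    print("lid",cv2.minAreaRect(w[:,:2].astype(np.float32)))
    for n,z in(("small_weight",25),("large_weight",30),("tape",24)):
        r=cut_out(p,n)
        if r: v,u=np.nonzero(r[0]["region"]);print(n,r[0]["score"],at(p,[[u.mean(),v.mean()]],z))
E
```

```text
((373.5, 309.0), (24.0, 25.0), 90.0) ((368.0, 316.0), (20.0, 26.0), 90.0)
pad top@67 [[ 472.41939386 -253.42724701   67.        ]] side@64 [[ 467.63689892 -252.96231105   64.        ]] tri [ 472.39646707 -253.75163087   56.75328557]
lid ((661.23974609375, -219.28634643554688), (149.17112731933594, 156.41273498535156), 8.063623428344727)
small_weight 0.68 [[ 546.53480918 -327.39292095   25.        ]]
large_weight 0.86 [[ 481.1549696  -135.76817387   30.        ]]
tape 0.7 [[560.12051893  84.0033427   24.        ]]
lid ((656.6160888671875, -217.73193359375), (147.98529052734375, 155.4337158203125), 8.839851379394531)
small_weight 0.89 [[ 539.65835594 -326.62095714   25.        ]]
large_weight 0.81 [[ 473.62899747 -134.50590486   30.        ]]
tape 0.58 [[554.17426456  81.3235916   24.        ]]
```

Pad predicted from the lid pose with a yaw of 8.2° is (470, -254), against (472, -254) measured, so they agree. I'll go above it with closed fingers and take one close look.

Run:
```python
from h import *
from scipy.spatial.transform import Rotation as R
q=min(([0,np.cos(a),np.sin(a),0] for a in (np.radians(4.1),np.radians(94.1))),key=lambda q:9 if (j:=solve_ik([468,-254,200],q)) is None else abs(j[5]))
print(q,solve_ik([468,-254,200],q))
set_gripper(0); move_to([468,-254,200],q)
s=sense();p=read_camera("wrist")
H=np.array(p["hand_eye"]);T=np.eye(4);w=s["eef_rot"];T[:3,:3]=R.from_quat([w[1],w[2],w[3],w[0]]).as_matrix();T[:3,3]=s["tool_pos"];T=T@H
print(s["time_s"],s["tool_pos"],s["finger_gap"],H.round(1).tolist())
im=p["color"].copy();r=cut_out(p,"lever_pad")
if r:
    m=r[0]["region"].astype(np.uint8);cs,_=cv2.findContours(m,0,2);cv2.drawContours(im,cs,-1,(0,0,255),1)
    m=cv2.morphologyEx(m,cv2.MORPH_OPEN,np.ones((31,31),np.uint8));x=cv2.minAreaRect(cv2.findNonZero(m));print(r[0]["score"],x)
    print(at(p,[x[0]],66,T),at(p,cv2.boxPoints(x),66,T))
cv2.imwrite("pics/w1.png",im)
```

```text
[0, np.float64(0.997440782930944), np.float64(0.07149744433268591), 0] [-5.18846946e-01  2.43251685e-01  1.63499630e+00 -4.44089210e-16
  1.26334467e+00  9.08832383e-01]
6.0 [ 468.3320222  -253.42254842  199.99733423] 0.5037290946978753 [[-0.0, -1.0, -0.3, 83.2], [1.0, -0.0, 0.0, -0.9], [-0.0, -0.3, 1.0, -199.7], [0.0, 0.0, 0.0, 1.0]]
0.93 ((322.0, 226.5), (41.0, 44.0), 90.0)
[[ 471.26954224 -251.92032963   66.        ]] [[ 489.15489539 -226.89330297   66.        ]
 [ 495.49644635 -270.88503108   66.        ]
 [ 452.74203186 -277.8722209    66.        ]
 [ 446.16892965 -232.25169727   66.        ]]
```

View pics/w1.png

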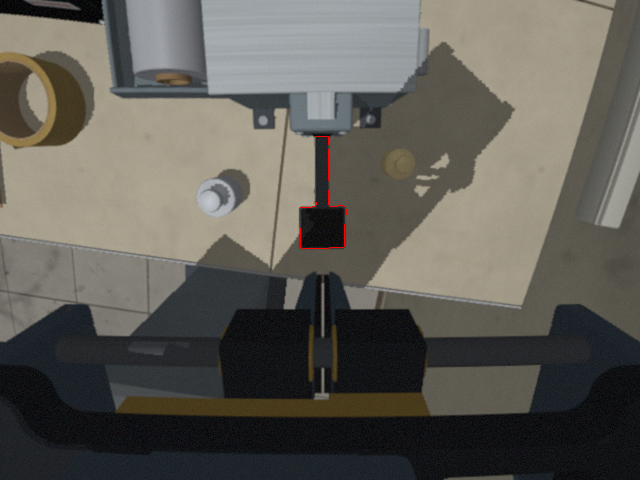

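The wrist view shows the pad at (322, 227), which is (471, -253) in the world. It lines up with the tool's x axis and nothing stands near it. Now I press.

Run:
```python
from h import *
move_straight([470.5,-253,78],feed=120)
hit=move_straight([470.5,-253,28],feed=22,threshold=16)
s=sense();print(hit,s["time_s"],s["tool_pos"],s["wrist_force"])
hold(1.5);s=sense();print(s["time_s"],s["tool_pos"],s["wrist_force"])
p=read_camera("side")["color"];t=read_camera("top")["color"]
cv2.imwrite("pics/p1.png",np.hstack([cv2.resize(x[110:360,220:470],(400,400)) for x in(t,p)]))
```

```text
False 9.6917 [ 470.33262513 -253.00607872   28.11688037] [-2.50870828 -0.66585614  4.35798855]
11.1917 [ 470.65843812 -253.0003813    28.0047095 ] [-1.95123006  0.11474681  4.35033516]
```

View pics/p1.png

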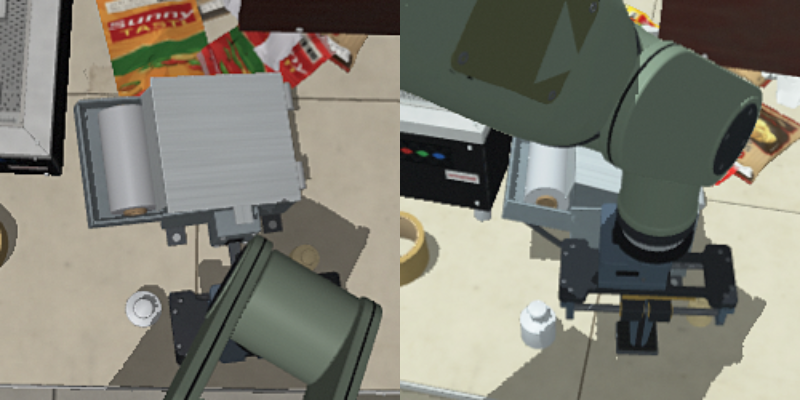

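The lid is still nearly shut although the TCP is at z 28, and the force is only 4 N. I'll look from the wrist and at a larger side crop.

Run:
```python
from h import *
w=read_camera("wrist")["color"];p=read_camera("side")["color"]
cv2.imwrite("pics/p2.png",np.hstack([cv2.resize(w[130:430,170:470],(400,400)),cv2.resize(p[270:370,320:420],(400,400),interpolation=2)]))
```

```text
(no output)
```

View pics/p2.png

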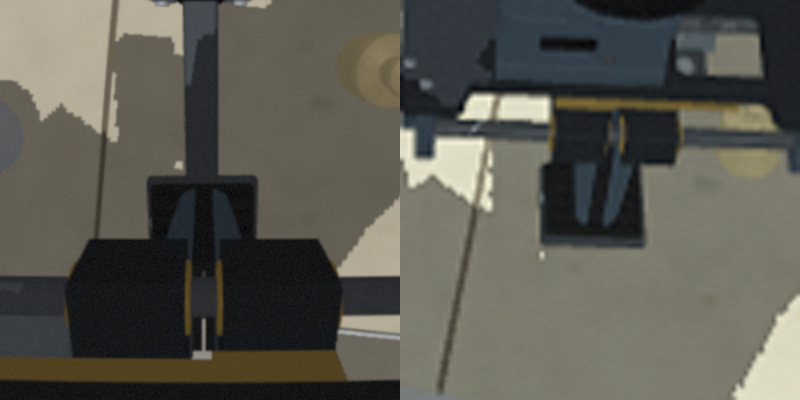

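Run:
```python
from h import *
s=sense();print(s["time_s"],s["tool_pos"],s["wrist_force"],s["finger_gap"],s["eef_rot"])
for n in("side","top"):
    p=read_camera(n);M=np.linalg.inv(p["cam_to_world"])
    K=np.array([[p["fx"],0,p["cx"]],[0,p["fy"],p["cy"]],[0,0,1.]])
    c,si=np.cos(.143),np.sin(.143);B=np.array([[471.3,-253]]*4)+np.array([[-20,-22],[-20,22],[20,22],[20,-22]])@np.array([[c,si],[-si,c]])
    for z in(28,34,50,67):
        P=np.c_[np.vstack([B,[[470.5,-253]]]),np.full(5,z)]
        print(n,z,cv2.projectPoints(P,cv2.Rodrigues(M[:3,:3])[0],M[:3,3],K,np.array([p["k1"],0,0,0.]))[0][:,0].round(0).tolist())
    if n=="side":
        for r in cut_out(p,"lever_pad")[:1]: print(r["score"],r["bbox"])
    for r in cut_out(p,"lid")[:1]:
        print("lid",r["score"],r["bbox"])
```

```text
11.3917 [ 470.61903439 -252.96730057   27.99659385] [-1.10519063  0.02768334  2.63286116] 0.2897457214561559 [-2.90906424e-06  9.97442935e-01  7.14673142e-02  1.17117705e-04]
side 28 [[379.0, 334.0], [355.0, 333.0], [355.0, 315.0], [378.0, 316.0], [367.0, 325.0]]
side 34 [[379.0, 333.0], [355.0, 332.0], [355.0, 313.0], [378.0, 314.0], [367.0, 323.0]]
side 50 [[380.0, 328.0], [356.0, 327.0], [356.0, 309.0], [379.0, 310.0], [368.0, 319.0]]
side 67 [[381.0, 323.0], [356.0, 322.0], [356.0, 304.0], [380.0, 305.0], [368.0, 314.0]]
0.67 [355.7, 311.0, 21.9, 18.1]
lid 0.59 [321.0, 200.8, 38.6, 31.0]
top 28 [[384.0, 319.0], [361.0, 322.0], [358.0, 301.0], [381.0, 298.0], [371.0, 310.0]]
top 34 [[384.0, 319.0], [361.0, 322.0], [359.0, 301.0], [381.0, 298.0], [371.0, 310.0]]
top 50 [[385.0, 319.0], [362.0, 322.0], [359.0, 301.0], [382.0, 298.0], [372.0, 310.0]]
top 67 [[387.0, 319.0], [363.0, 322.0], [360.0, 300.0], [384.0, 297.0], [373.0, 310.0]]
```

The pad itself fits z ≈ 34–38, meaning it is nearly down, so I'll look at the lid again.

Run:
```python
from h import *
hold(.5);s=sense();print(s["time_s"],s["tool_pos"],s["wrist_force"])
t=read_camera("top")["color"];w=read_camera("wrist")["color"]
cv2.imwrite("pics/p3.png",np.hstack([cv2.resize(t[130:290,250:430],(420,373),interpolation=2),cv2.resize(w[0:300,130:430],(373,373))]))
```

```text
12.1417 [ 470.59769049 -252.99007252   28.03281557] [-1.47276994  0.35804428  3.51560683]
```

View pics/p3.png

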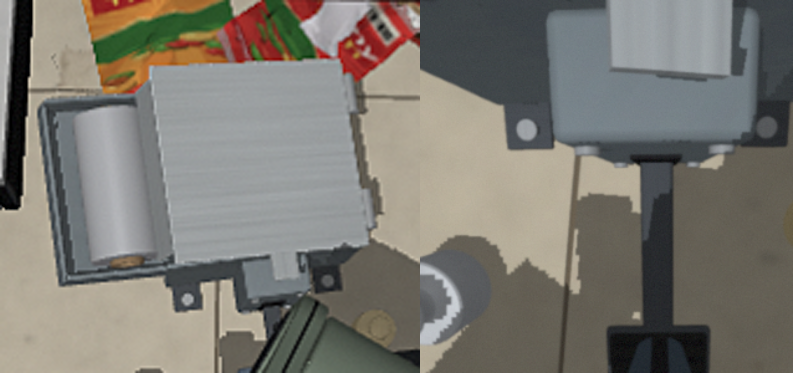

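The lid is only partly open: the flap is just visible and the roll hasn't moved. The force of 3 N shows the stop isn't reached, so I'll press on until the stop shows in the force.

Run:
```python
from h import *
hit=move_straight([470.5,-253,3],feed=20,threshold=14)
s=sense();print(hit,s["time_s"],s["tool_pos"],s["wrist_force"])
hold(1.5);s=sense();print(s["time_s"],s["tool_pos"],s["wrist_force"])
t=read_camera("top")["color"];w=read_camera("wrist")["color"]
cv2.imwrite("pics/p4.png",np.hstack([cv2.resize(t[130:290,250:430],(420,373),interpolation=2),cv2.resize(w[0:400,130:530],(373,373))]))
```

```text
True 13.2333 [ 469.93490638 -253.13415927    7.38466471] [-1.21889807  0.49947402  7.15134876]
14.7333 [ 469.93859656 -253.1244608     7.38239287] [-1.30637394  1.3177087   6.29221705]
```

View pics/p4.png

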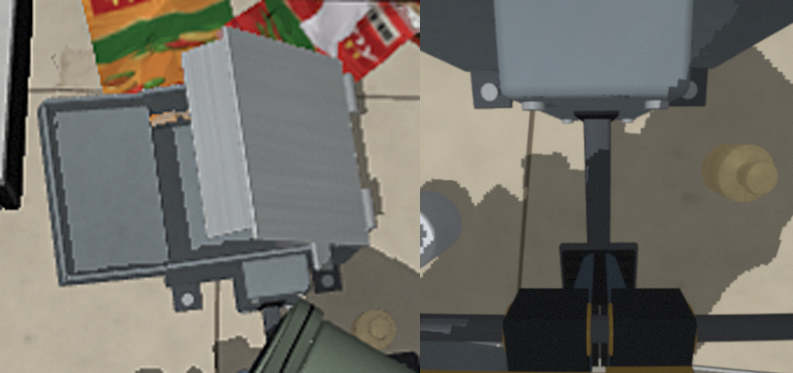

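The lid is well open and the roll has left the chute. I'll push against the stop to confirm, then check the lid angle from its free edge, which runs from about (346, 142) to (360, 233) in the top view.

Run:
```python
from h import *
hit=move_straight([470,-253,2],feed=10,threshold=15)
s=sense();print(hit,s["time_s"],s["tool_pos"],s["wrist_force"])
hold(1);s=sense();print(s["time_s"],s["tool_pos"],s["wrist_force"])
p=read_camera("top");M=np.linalg.inv(p["cam_to_world"])
K=np.array([[p["fx"],0,p["cx"]],[0,p["fy"],p["cy"]],[0,0,1.]])
c,si=np.cos(.143),np.sin(.143)
o=np.array([660,-219])-np.array([-si,c])*-22.5
for th in(0,.6,.7,.8,.9):
    P=[[*(o+x*np.array([c,si])+(-100+155*np.cos(th))*np.array([-si,c])),132+155*np.sin(th)] for x in(73,-73)]
    print(th,cv2.projectPoints(np.array(P),cv2.Rodrigues(M[:3,:3])[0],M[:3,3],K,np.array([p["k1"],0,0,0.]))[0][:,0].round(0).tolist())
for r in cut_out(p,"roll")[:2]: print("roll",r["score"],r["bbox"])
t=p["color"];cv2.imwrite("pics/p5.png",cv2.resize(t[130:290,250:430],(720,600)[:2] and (675,600),interpolation=2))
```

```text
True 15.1333 [ 469.91512932 -253.13829609    7.36646442] [-2.10656152  0.18743305  6.58290193]
16.1333 [ 469.90051619 -253.13681242    7.37052669] [-1.2312523   0.40859407  6.22709272]
0 [[310.0, 167.0], [320.0, 248.0]]
0.6 [[326.0, 150.0], [337.0, 239.0]]
0.7 [[332.0, 147.0], [344.0, 237.0]]
0.8 [[339.0, 144.0], [351.0, 235.0]]
0.9 [[346.0, 142.0], [359.0, 233.0]]
roll 0.58 [266.4, 140.7, 144.3, 137.2]
```

View pics/p5.png

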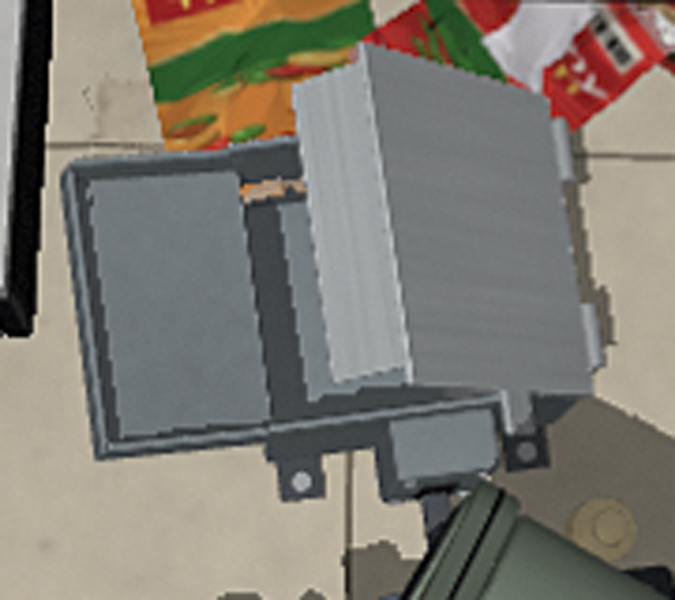

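The lid edge matches 0.90 rad exactly, the stop is firm and the roll is in the box. Now I ease the lever up.

Run:
```python
from h import *
for z in (56,76):
    move_straight([470,-253,z],feed=10);s=sense();print(s["time_s"],s["tool_pos"],s["wrist_force"])
move_straight([470,-253,200],feed=100);hold(.5)
s=sense();print(s["time_s"],s["tool_pos"],s["wrist_force"])
t=read_camera("top")["color"];w=read_camera("wrist")["color"]
cv2.imwrite("pics/p6.png",np.hstack([cv2.resize(t[130:350,250:430],(305,373),interpolation=2),cv2.resize(w,(490,373))]))
```

```text
21.3 [ 470.00099227 -252.98257882   55.97130897] [ 0.13925609  0.01166311 -0.61069768]
23.45 [ 469.96207008 -252.96585805   75.95019681] [ 0.16582299 -0.4099716   0.03994443]
25.3417 [ 470.00149613 -253.00620536  199.95623186] [-0.44621285  0.88366153  0.2130829 ]
```

View pics/p6.png

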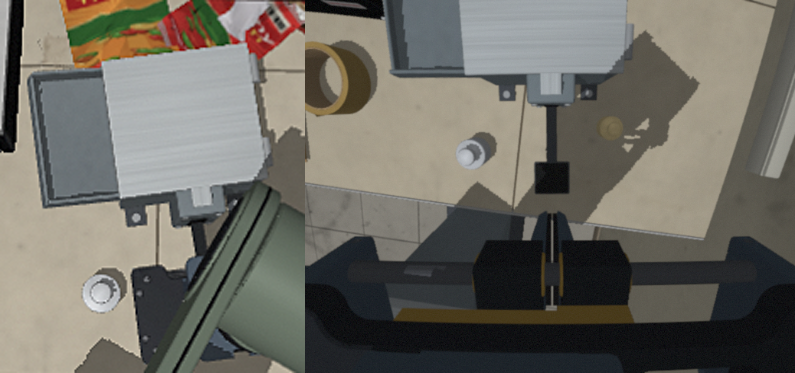

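The lid's free edge runs from (311, 167) to (320, 247), which matches the prediction for a shut lid. The chute is empty, the weights and tape haven't moved, and the hand is clear.

```bash
python3 -c "
from rig import *
print(sign_off())"
```

```text
the job is handed in; nothing more can be done
None
```

I pressed the lever right down until the lid was fully open and the roll had rolled off the chute into the bin, then eased the lid shut, withdrew the hand and handed the job in; no verdict came back.

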